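Find the bore that was drilled short in a flower-stem holder

ROBOT

A 6-joint arm with a two-finger parallel gripper is mounted at the origin on the work surface. World frame = base frame: x ahead of the robot, y to its left, z up, the work surface at z = 0. Lengths are in m, angles in rad, forces in N, time in s.
With the tool pointing down it reaches from about 0.225 to 0.875 m from the base axis. Payload 3.4 kg.
Tool frame: the origin (TCP) lies between the finger pads; the fingertips stand 11 mm ahead of it and the grasp point (between the pads) lies 8 mm behind it (tips_ahead is the distance from the TCP to the fingertips, in m); z points along the fingers, x is the direction in which the jaws open and shut, and the axes are right-handed (so a half turn about z gives the same grasp; the last joint's range is limited). The gripper opens to 85 mm and grips with 20 to 120 N. Pads are 22 mm wide; open, the fingers measure 114 mm over their backs; the gripper's body (76 mm by 85 mm) begins 54 mm behind the grasp point. The pads swing forward as they close: fully open they stand 13 mm farther back than shut.
Start: joints at [-1.412, 0.276, 1.505, -0, 1.361, -0.121], TCP at [0.159, -0.553, 0.242] pointing down, gripper open.
Joint ranges: [-2.89, 2.89], [-0.75, 2.08], [0.22, 2.7], [-1.18, 4.32], [0.11, 2.71], [-2.7, 2.7]. Speed limits (rad/s): [2.57, 2.57, 3.14, 3.14, 3.14, 3.14].

INTERFACE

Orientations are given as a unit quaternion [w, x, y, z].
In Python, from rig import get_state, get_image, sign_off, masks_of, tips_ahead gives the robot as it stands.
- The arm moves only by the tool play_rows, never from a script. Its argument "series" is a list of rows, each an object of numbers: "fingers": the closure, from -1 (fully open) to 1 (shut); "dx", "dy", "dz": the shift along the world's x, y, z in mm; "turn": the turn about the world's z in rad. A call has 1 to 20 rows; each row shifts and turns the pose as measured when the row begins; what a row does not reach is not made up. A row lasts 1/12 s, in which the tool goes at most 41.7 mm and 7.16 degrees, less where a joint would pass 70% of its speed; a pose out of reach is approached as far as the arm can. A call with a gripper value outside its range is refused whole. The fingers move at their own pace and stop on an object; "squeeze" is the grip in N (left out, the last holds). Time passes only in rows, so rows that do not move let the fingers close. It gives the time, the measured TCP pose, the force and the opening at its end, in the units of the state.
- get_state(): the state, without advancing time (a new reading comes with each control period).
- get_image(name): name is "scene" or "top"; returns a dict with "pixels" (480x640x3 uint8, red, green, blue), "vfov" (degrees; the focal length in pixels is half the picture's height over the tangent of half this angle, whatever the lens; pixels are square), "cx", "cy" (the principal point, pixels), "dist" ([k1, k2, p1, p2, k3] as OpenCV has them; the pictures are not rectified), "rvec" (rotation vector, rad) and "tvec" (3), from world to camera coordinates, as OpenCV has them. Camera axes: x right, y down, z forward; pixel columns grow to the right and rows downward; lengths in m; the calibration is good to about 2 mm. A picture is of the moment at which its call begins. There is no depth.
- sign_off(): hands the job in, once; it reports no verdict.
Trained networks look in a picture, given as the dict that the camera call returned (one of the last four; its "shot" number tells which), for a name from the list of things; names that differ only in an ending like _2 or _b are one class to them, and where a whole thing is asked for, a point or a joint stands for the part that bears it (a point fixed in the world has none). Each returns a list of dicts, best first, with "p" (0 to 1); they miss things now and then, are a little off and sometimes report something else, mostly with a low value. They report only what shows in the picture. A call takes as long as a camera call. They do not tell look-alikes from the thing itself.
- masks_of(picture, label): "region" (480x640 bool, what is visible of it) and "xy" ([column, row] in pixels, amid what is visible of it).
The state is a dict: "clock": time; "qpos": joint angles; "qd": joint speeds; "effort": joint torques, N m; "position": TCP position; "ee_rot": TCP orientation; "contact_force": force on the tool from outside, world axes, zero at the start; "moment": the same for the moment, N m; "width": finger opening in m.
Only numpy, scipy, OpenCV 4.12 (cv2) and the standard library are available. Lean on these libraries where they do the work, as an engineer would, in place of code of your own. Each camera call takes 0.05 s, during which the arm holds its last target. There are 200 camera calls.

TASK

One of the three bores in the stem-holder block was not drilled to full depth. Take the depth rod from the tool rest, slide it slowly and gently into the bores until you feel it bottom, with a light definite push of a few newtons, and tell from the length of rod left standing out which bore is short. Leave the rod standing upright and bottomed in the short bore to mark it for redrilling, without forcing the rod and without disturbing the things around.

Things in the scene. Friction and masses are not known exactly. Their poses are not given: they have to be found in the camera images.
- block: Pale wooden stem-holder block, 64 x 180 x 65 mm high, fixed in a low wooden bench vice screwed to the table. Origin: centre of the underside of the vice's base board (150 x 200 x 18 mm), on the table; z up, y along the block, +x towards the vice screw. The block stands centred on the board: its flat top face is 83 mm above the origin. Jaws 52 mm, screw block 58 mm, cross bar 66 mm high.
- bore0 (a point): Mouth centre, in the top face, of the bore at the block's y = -52 mm. Each of the three bores is upright, blind, 11 mm in diameter, sharp-edged, with a flat, hard wooden bottom. Two are 45 to 47 mm deep; the short one, which may be any of the three, is 29 to 35 mm deep. From outside they look alike.
- bore1 (a point): Mouth centre, in the top face, of the middle bore (the block's y = 0).
- bore2 (a point): Mouth centre, in the top face, of the bore at the block's y = +52 mm.
- rest: Wooden tool rest, 56 x 150 x 55 mm high, fixed to the table. Origin: centre of its underside; z up, y along its length. It has two holes 40 mm deep: at y = +42 mm (11 mm in diameter) stands the depth rod, at y = -42 mm stands the awl.
- rod: Loose depth rod, 65 to 105 g: steel rod 10 mm in diameter, dark rings every 10 mm, turned wooden handle. Origin: centre of the flat lower end; z up along the rod. At 85 to 91 mm up, a wooden collar 34 mm in diameter; above it, up to 131 mm, the round grip 22 mm in diameter. It starts upright in the rest, lower end 15 mm above the table. Over 35 N on its end counts as forcing it.
- grip (a point): Where the grip meets the collar's top, on the rod's axis, 91 mm above the lower end. Pinch the grip from above with the fingertips just over the collar, which keeps the rod from sliding up through the fingers. In a bore the rod shows, between block face and collar underside, 85 mm less the bore's depth: 38 to 40 mm in a full bore, 50 to 56 mm in the short one.
- nose: The slimmer nose of the rod, part of it: lowest 3 mm, 8 mm in diameter, then widening to the rod's 10 mm at 5.5 mm. Origin: centre of the flat lower end, same axes as the rod. Deep in a bore it can touch only the bottom, not the sides. It meets the bottom hard: slide it down at 15 mm/s or slower, since a faster one overshoots the force at which it is stopped.
- awl: Bystander: awl with a pale wooden handle up to 28 mm in diameter, its 35 mm blade in the rest's other hole, its brass ferrule (20 mm in diameter) sitting on the rest; its top is 120 mm above the table. Origin: the tip of the blade.
- tub: Bystander: clear plastic tub of pale shell petals, 82 mm in diameter, 75 mm high. Origin: centre of its underside.
- glue: Bystander: white glue bottle, 40 mm in diameter, 105 mm high. Origin: centre of its underside.
Mind the look-alikes: they are no part of the job. Leave any pink look-alike of the rod alone.

How it is judged:
On the way, in this order (a step that is already met when the one before it is completed fails the run):
1. the rod is drawn out of the rest and lifted above the block's face (z of nose in the frame of block above 0.086 m), for 0.1 s.
2. the rod is pressed home on the bottom of the short bore, with more than 2 N on its end (z of nose in the frame of block between 0.043 and 0.057 m and (horizontal distance between nose and bore0 below 0.004 m or horizontal distance between nose and bore1 below 0.004 m or horizontal distance between nose and bore2 below 0.004 m) and angle between the z axis of rod and the z axis of block, either way round below 0.08 rad and contact force between nose and anything else above 2 N), for 0.15 s.
At the end, for the whole second after the job is handed in: The rod stands free and at rest (below 20 mm/s and 0.5 rad/s) in the short bore, upright within 0.08 rad of the bore, its lower end within 4 mm of the bore's axis, resting on the bore's bottom 26 to 40 mm below the block's face (z of nose in the frame of block between 0.043 and 0.057 m and (horizontal distance between nose and bore0 below 0.004 m or horizontal distance between nose and bore1 below 0.004 m or horizontal distance between nose and bore2 below 0.004 m) and angle between the z axis of rod and the z axis of block, either way round below 0.08 rad and contact force between nose and anything else above 0.1 N and linear speed of rod below 0.02 m/s and angular speed of rod below 0.5 rad/s); the robot touches nothing.
It fails at once if the rod's end is pushed with more than 35 N (contact force between nose and anything else above 35 N).
It fails at once if the rod is forced against the block with more than 35 N (contact force between rod and block above 35 N).
It fails at once if the awl is disturbed (distance of awl from where it was at the start of the episode above 0.015 m or angle between awl's own z axis and vertical above 0.3 rad).
It fails at once if the tub is disturbed (distance of tub from where it was at the start of the episode above 0.015 m or angle between tub's own z axis and vertical above 0.3 rad).
It fails at once if the glue bottle is disturbed (distance of glue from where it was at the start of the episode above 0.015 m or angle between glue's own z axis and vertical above 0.3 rad).
It also fails if it takes over 64 s, if anything falls off the work surface, if the arm or the gripper's body presses on something with over 40 N, if the wrist force passes 120 N, or if a joint passes its speed limit or range.

## Working session

There is one attempt and no reset: what is moved stays moved. The work goes in short steps, Python scripts to look and compute and a tool call to move; the robot and the scene stay as the last step left them, time stands still between calls to the robot, and variables do not carry over. Pictures are saved under pics/ and viewed, about 8 in all and at most 12, crops included, and the job is handed in when it is done.

Besides the shell and the picture viewer there is one more tool, called as name(argument=value, ...) on one line, values as JSON. play_rows: Moves the arm, as the interface text tells. Its arguments: {"type":"object","properties":{"series":{"type":"array"},"squeeze":{"type":"number"}},"required":["series"]}

```bash
mkdir -p pics
cat > h.py <<'E'
import numpy as np,cv2
from rig import get_state,get_image,sign_off,masks_of,tips_ahead
def K(p):
    f=240/np.tan(np.radians(p["vfov"])/2); return np.array([[f,0,p["cx"]],[0,f,p["cy"]],[0,0,1.]])
def proj(p,X): return cv2.projectPoints(np.array(X,float).reshape(-1,1,3),np.array(p["rvec"],float),np.array(p["tvec"],float),K(p),np.array(p["dist"],float))[0].reshape(-1,2)
def ray(p,uv):
    n=cv2.undistortPoints(np.array([[uv]],float),K(p),np.array(p["dist"],float))[0,0]
    R=cv2.Rodrigues(np.array(p["rvec"],float))[0]; return -R.T@np.array(p["tvec"],float), R.T@np.array([n[0],n[1],1])
def onz(p,uv,z):
    c,d=ray(p,uv); return c+d*(z-c[2])/d[2]
def save(p,n,crop=None,s=1):
    im=p["pixels"][:,:,::-1]
    if crop: a,b,c,d=crop; im=im[b:d,a:c]
    cv2.imwrite("pics/"+n,cv2.resize(im,None,fx=s,fy=s,interpolation=cv2.INTER_CUBIC))
E
python3 - <<'E'
from h import *
for n in("scene","top"):
    p=get_image(n); save(p,n+"0.png")
    print(n,p["vfov"],p["tvec"],ray(p,(320,240)))
    for l in("block","rest","rod","grip","awl","tub","glue","bore0"):
        print(l,[(round(m["p"],2),np.round(m["xy"]).tolist(),int(m["region"].sum())) for m in masks_of(p,l)])
print(tips_ahead,get_state())
E
```

```text
scene 50.90611390268372 [-0.39157413 -0.1760757   1.19332443] (array([ 1.06389354, -0.42173141,  0.54646986]), array([-0.59901482,  0.54918631, -0.582903  ]))
block [(0.67, [160.0, 333.0], 14583)]
rest [(0.67, [381.0, 210.0], 2523)]
rod [(0.96, [356.0, 158.0], 458), (0.92, [396.0, 160.0], 444), (0.56, [442.0, 183.0], 519)]
grip [(0.86, [353.0, 154.0], 430), (0.8, [440.0, 183.0], 542), (0.55, [393.0, 158.0], 434)]
awl [(0.68, [398.0, 161.0], 457)]
tub [(0.96, [370.0, 305.0], 3578)]
glue [(0.94, [255.0, 228.0], 1071), (0.31, [395.0, 157.0], 419)]
bore0 [(0.79, [160.0, 331.0], 14473)]
top 55.653203780715714 [0.00566627 0.57507356 0.88798524] (array([ 0.5154115 , -0.00252673,  0.92390697]), array([ 0.06360651,  0.03293655, -0.99745943]))
block [(0.64, [463.0, 257.0], 8047)]
rest [(0.92, [213.0, 266.0], 1810), (0.52, [459.0, 258.0], 8094)]
rod [(0.73, [197.0, 315.0], 322), (0.69, [171.0, 214.0], 329), (0.52, [180.0, 267.0], 319), (0.49, [330.0, 171.0], 1578)]
grip [(0.81, [177.0, 264.0], 335), (0.67, [179.0, 216.0], 355), (0.53, [193.0, 314.0], 285)]
awl [(0.76, [224.0, 264.0], 219)]
tub [(0.71, [331.0, 169.0], 1641)]
glue [(0.68, [337.0, 304.0], 354)]
bore0 [(0.81, [458.0, 263.0], 8062), (0.59, [336.0, 304.0], 355)]
0.011 {'clock': 0.9, 'qpos': array([-1.41197200e+00,  2.75859844e-01,  1.50489261e+00,  7.18915445e-07,
        1.36073958e+00, -1.20990605e-01]), 'qd': array([-0.00134416,  0.00108852, -0.00055002, -0.00062966, -0.00019106,
       -0.00036092]), 'effort': array([ 6.70032805e-04, -4.16640937e+01, -2.46100581e+01,  1.30670514e-04,
        2.03705813e-04,  1.10484933e-05]), 'position': array([ 0.15880525, -0.55265351,  0.24235388]), 'ee_rot': array([ 3.46449563e-05,  7.98804617e-01, -6.01590543e-01,  3.64879992e-05]), 'contact_force': array([-0.43918243,  0.15207245, -0.79204009]), 'moment': array([ 0.01426244, -0.03776448,  0.0077882 ]), 'width': 0.08575665873244147}
```

View pics/scene0.png

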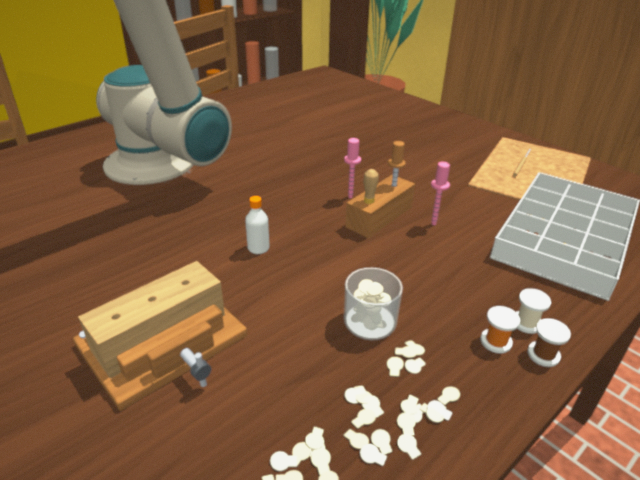

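View pics/top0.png

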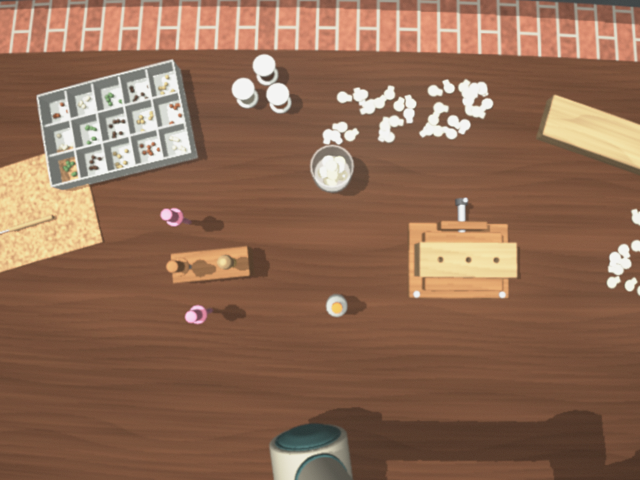

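Both views agree. In the rest stand an orange-brown handled rod on steel (scene 397,160; top 176,266) and the pale awl (scene 371,185; top 226,262). Two pink look-alikes stand at scene 353,160 and 441,180, or top 172,217 and 197,315. I choose the brown one with the collar and check it in a crop, which also covers the bores.

Run:
```python
from h import *
ims={n:get_image(n) for n in("scene","top")}
s,t=ims["scene"],ims["top"]
a=cv2.resize(s["pixels"][130:240,330:460],(650,550),interpolation=cv2.INTER_CUBIC)
cv2.imwrite("pics/rs.png",a[:,:,::-1])
b=cv2.resize(t["pixels"][190:340,150:260],(440,600),interpolation=cv2.INTER_CUBIC)
cv2.imwrite("pics/rt.png",b[:,:,::-1])
# bores: dark blobs
for n,p,g in(("scene",s,[(116,317),(152,299),(185,282)]),("top",t,[(440,260),(468,260),(496,260)])):
    gr=cv2.cvtColor(p["pixels"],cv2.COLOR_RGB2GRAY).astype(float)
    for u,v in g:
        w=gr[v-8:v+9,u-8:u+9]; d=np.clip(np.median(w)*0.8-w,0,None)
        yy,xx=np.mgrid[v-8:v+9,u-8:u+9]; d[np.hypot(yy-v,xx-u)>7]=0
        c=((xx*d).sum()/d.sum(),(yy*d).sum()/d.sum())
        print(n,np.round(c,1),np.round(onz(p,c,.083)*1000,1))
for n,uv,z in(("top",(172,217),.12),("top",(197,315),.12),("top",(176,266),.146),("top",(226,262),.12),("top",(337,307),.105),("scene",(397,146),.146)):
    print(n,uv,np.round(onz(ims[n],uv,z)*1000))
```

```text
scene [115.3 316.3] [ 540.6 -301.6   83. ]
scene [151.5 298.7] [ 540.2 -249.7   83. ]
scene [185.  282.2] [ 539.4 -197.7   83. ]
top [440.2 259. ] [ 539.6 -197.7   83. ]
top [467.9 259.3] [ 540.3 -249.    83. ]
top [495.8 259.6] [ 540.9 -301.2   83. ]
top (172, 217) [601. 293. 120.]
top (197, 315) [427. 239. 120.]
top (176, 266) [513. 272. 146.]
top (226, 262) [523. 190. 120.]
top (337, 307) [448.  -9. 105.]
scene (397, 146) [523. 264. 146.]
```

View pics/rs.png

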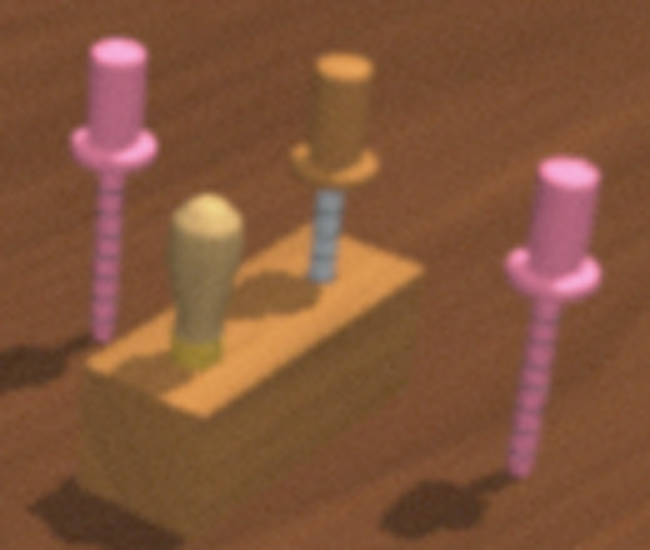

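View pics/rt.png

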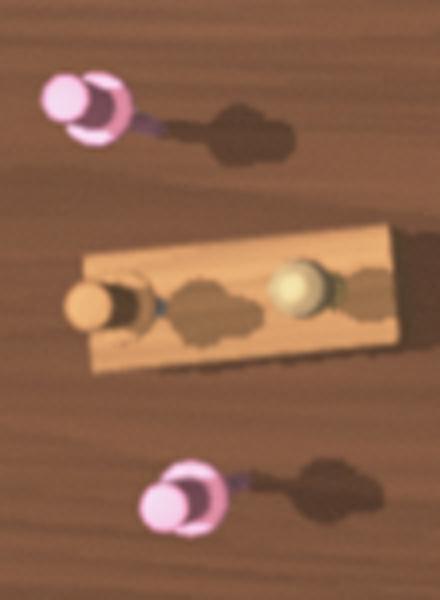

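The crop shows the choice is right: a brown handle with collar on a ringed steel rod in the rest. Its top disc is at scene 398.7,143.4 and top 172.2,266.5. Both neighbours in pink are outside the rest.

Run:
```python
from h import *
s,t=get_image("scene"),get_image("top")
S=lambda u,v:(330+(u-2)/5,130+(v-2)/5); T=lambda u,v:(150+(u-1.5)/4,190+(v-1.5)/4)
for n,z,a,b in(("rodtop",.146,S(344,67),T(89,306)),("pinkL(scene)",.131,S(119,52),T(164,507)),("pinkR",.131,S(568,172),T(66,99)),("awl",.118,S(209,212),T(294,288))):
    print(n,np.round(onz(s,a,z)*1000,1),np.round(onz(t,b,z)*1000,1))
c=[T(82,255),T(390,224),T(400,342),T(93,373)]
P=np.array([onz(t,q,.055) for q in c]);print(np.round(P*1000)); m=P.mean(0)
ax=(P[0]+P[3]-P[1]-P[2]);ax/=np.linalg.norm(ax);print("hole",m+ax*.042,m-ax*.042,ax)
print("tub",onz(t,(332,168),.075),"tcp yaw",get_state()["ee_rot"])
```

```text
rodtop [515.8 276.2 146. ] [513.  279.2 146. ]
pinkL(scene) [428.7 244.8 131. ] [425.9 247.1 131. ]
pinkR [606.9 296.5 131. ] [604.8 299.7 131. ]
awl [527.5 192.9 118. ] [523.7 196.2 118. ]
[[537. 317.  55.]
 [556. 166.  55.]
 [500. 159.  55.]
 [480. 309.  55.]]
hole [0.5131618  0.27942431 0.055     ] [0.52386202 0.19610861 0.055     ] [-0.12738351  0.99185354  0.        ]
tub [0.70670715 0.00654847 0.075     ] tcp yaw [ 3.54064956e-05  7.98794367e-01 -6.01604154e-01  2.47712088e-05]
```

play_rows(series=[{"dx": 15,"dy": 36,"dz": 0,"fingers": 0},{"dx": 15,"dy": 36,"dz": 0,"fingers": 0},{"dx": 15,"dy": 36,"dz": 0,"fingers": 0},{"dx": 15,"dy": 36,"dz": 0,"fingers": 0},{"dx": 15,"dy": 36,"dz": 0,"fingers": 0},{"dx": 15,"dy": 36,"dz": 0,"fingers": 0},{"dx": 15,"dy": 36,"dz": 0,"fingers": 0},{"dx": 15,"dy": 36,"dz": 0,"fingers": 0},{"dx": 15,"dy": 36,"dz": 0,"fingers": 0},{"dx": 15,"dy": 36,"dz": 0,"fingers": 0},{"dx": 15,"dy": 36,"dz": 0,"fingers": 0},{"dx": 15,"dy": 36,"dz": 0,"fingers": 0},{"dx": 15,"dy": 36,"dz": 0,"fingers": 0},{"dx": 15,"dy": 36,"dz": 0,"fingers": 0},{"dx": 15,"dy": 36,"dz": 0,"fingers": 0},{"dx": 15,"dy": 36,"dz": 0,"fingers": 0},{"dx": 15,"dy": 36,"dz": 0,"fingers": 0},{"dx": 15,"dy": 36,"dz": 0,"fingers": 0},{"dx": 0,"dy": 0,"dz": 0,"fingers": 0}], squeeze=40)

```text
invalid input at $.series[0]: expected keys fingers, dx, dy, dz, turn
```

play_rows(series=[{"dx": 15,"dy": 36,"dz": 0,"turn": 0,"fingers": 0},{"dx": 15,"dy": 36,"dz": 0,"turn": 0,"fingers": 0},{"dx": 15,"dy": 36,"dz": 0,"turn": 0,"fingers": 0},{"dx": 15,"dy": 36,"dz": 0,"turn": 0,"fingers": 0},{"dx": 15,"dy": 36,"dz": 0,"turn": 0,"fingers": 0},{"dx": 15,"dy": 36,"dz": 0,"turn": 0,"fingers": 0},{"dx": 15,"dy": 36,"dz": 0,"turn": 0,"fingers": 0},{"dx": 15,"dy": 36,"dz": 0,"turn": 0,"fingers": 0},{"dx": 15,"dy": 36,"dz": 0,"turn": 0,"fingers": 0},{"dx": 15,"dy": 36,"dz": 0,"turn": 0,"fingers": 0},{"dx": 15,"dy": 36,"dz": 0,"turn": 0,"fingers": 0},{"dx": 15,"dy": 36,"dz": 0,"turn": 0,"fingers": 0},{"dx": 15,"dy": 36,"dz": 0,"turn": 0,"fingers": 0},{"dx": 15,"dy": 36,"dz": 0,"turn": 0,"fingers": 0},{"dx": 15,"dy": 36,"dz": 0,"turn": 0,"fingers": 0},{"dx": 15,"dy": 36,"dz": 0,"turn": 0,"fingers": 0},{"dx": 15,"dy": 36,"dz": 0,"turn": 0,"fingers": 0},{"dx": 15,"dy": 36,"dz": 0,"turn": 0,"fingers": 0},{"dx": 0,"dy": 0,"dz": 0,"turn": 0,"fingers": 0}], squeeze=40)

```text
clock: 2.68
position: [0.4333, 0.1236, 0.2449]
ee_rot: [-0.003, 0.796, -0.606, 0.009]
contact_force: [0.5, 0.4, 0.3]
width: 0.0426
```

play_rows(series=[{"dx": 16,"dy": 30,"dz": 0,"turn": 0,"fingers": 0},{"dx": 16,"dy": 30,"dz": 0,"turn": 0,"fingers": 0},{"dx": 16,"dy": 30,"dz": 0,"turn": 0,"fingers": 0},{"dx": 16,"dy": 30,"dz": -10,"turn": 0,"fingers": 0},{"dx": 16,"dy": 30,"dz": -20,"turn": 0,"fingers": 0},{"dx": 1,"dy": 4,"dz": -20,"turn": 0,"fingers": 0},{"dx": 0,"dy": 0,"dz": 0,"turn": 0,"fingers": 0},{"dx": 0,"dy": 0,"dz": 0,"turn": 0,"fingers": 0}])

```text
clock: 3.35
position: [0.5181, 0.2869, 0.1943]
ee_rot: [-0.004, 0.798, -0.603, 0.011]
contact_force: [1.5, 0.2, -0.0]
width: 0.0427
```

Run:
```python
from h import *
g=get_state();print(g["position"],g["ee_rot"],g["width"])
s,t=get_image("scene"),get_image("top")
a=cv2.resize(s["pixels"][70:220,320:470],(500,500),interpolation=cv2.INTER_CUBIC)
b=cv2.resize(t["pixels"][200:300,130:230],(500,500),interpolation=cv2.INTER_CUBIC)
cv2.imwrite("pics/g1.png",cv2.resize(np.hstack([a,b])[:,:,::-1],(800,400)))
```

```text
[0.51812021 0.28690809 0.1942601 ] [-0.00351051  0.79770057 -0.60294005  0.01117073] 0.04270705627359504
```

View pics/g1.png

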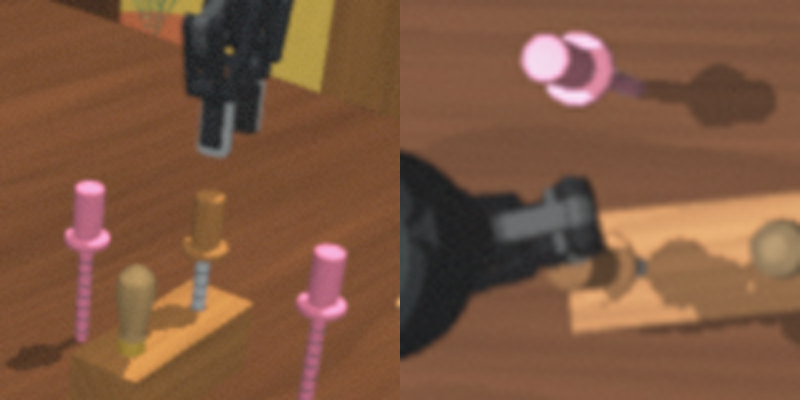

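play_rows(series=[{"dx": -2,"dy": -4,"dz": 0,"turn": 0,"fingers": 0},{"dx": -2,"dy": -4,"dz": 0,"turn": 0,"fingers": 0},{"dx": 0,"dy": -1,"dz": 0,"turn": 0,"fingers": 0},{"dx": 0,"dy": 0,"dz": 0,"turn": 0,"fingers": 0},{"dx": 0,"dy": 0,"dz": -8,"turn": 0,"fingers": 0},{"dx": 0,"dy": 0,"dz": -8,"turn": 0,"fingers": 0},{"dx": 0,"dy": 0,"dz": -8,"turn": 0,"fingers": 0},{"dx": 0,"dy": 0,"dz": -4,"turn": 0,"fingers": 0},{"dx": 0,"dy": 0,"dz": 0,"turn": 0,"fingers": 0}])

```text
clock: 4.2
position: [0.5136, 0.2716, 0.1705]
ee_rot: [-0.007, 0.796, -0.606, 0.014]
contact_force: [0.4, -0.4, -0.8]
width: 0.0424
```

play_rows(series=[{"dx": 0,"dy": 3,"dz": 0,"turn": 0,"fingers": 0},{"dx": 0,"dy": 2,"dz": 0,"turn": 0,"fingers": 0},{"dx": 0,"dy": 0,"dz": 0,"turn": 0,"fingers": 0}])

```text
clock: 4.45
position: [0.5132, 0.2771, 0.1691]
ee_rot: [-0.006, 0.796, -0.606, 0.013]
contact_force: [0.6, 1.1, -0.5]
width: 0.0427
```

play_rows(series=[{"dx": 0,"dy": 0,"dz": 0,"turn": 0,"fingers": 0},{"dx": 0,"dy": 0,"dz": 0,"turn": 0,"fingers": 0},{"dx": 0,"dy": 0,"dz": 0,"turn": 0,"fingers": 0},{"dx": 0,"dy": 0,"dz": 0,"turn": 0,"fingers": 0}])

```text
clock: 4.78
position: [0.5138, 0.278, 0.1696]
ee_rot: [-0.006, 0.796, -0.605, 0.014]
contact_force: [-0.3, 0.6, -0.4]
width: 0.043
```

play_rows(series=[{"dx": 0,"dy": 0,"dz": -7,"turn": 0,"fingers": 0},{"dx": 0,"dy": 0,"dz": -7,"turn": 0,"fingers": 0},{"dx": 0,"dy": 0,"dz": -7,"turn": 0,"fingers": 0},{"dx": 0,"dy": 0,"dz": -7,"turn": 0,"fingers": 0},{"dx": 0,"dy": 0,"dz": -6,"turn": 0,"fingers": 0},{"dx": 0,"dy": 0,"dz": -5,"turn": 0,"fingers": 0},{"dx": 0,"dy": 0,"dz": -3,"turn": 0,"fingers": 0},{"dx": 0,"dy": 0,"dz": 0,"turn": 0,"fingers": 0},{"dx": 0,"dy": 0,"dz": 0,"turn": 0,"fingers": 0}])

```text
clock: 5.53
position: [0.5128, 0.2773, 0.1218]
ee_rot: [-0.005, 0.796, -0.605, 0.013]
contact_force: [-0.5, -0.3, -0.4]
width: 0.0429
```

Run:
```python
from h import *
g=get_state();print(g["position"],g["ee_rot"],g["width"],g["contact_force"])
s,t=get_image("scene"),get_image("top")
a=cv2.resize(s["pixels"][90:210,340:460],(500,500),interpolation=cv2.INTER_CUBIC)
b=cv2.resize(t["pixels"][210:300,140:230],(500,500),interpolation=cv2.INTER_CUBIC)
cv2.imwrite("pics/g2.png",cv2.resize(np.hstack([a,b])[:,:,::-1],(800,400)))
```

```text
[0.5128072  0.27733702 0.12184418] [-0.00526903  0.79587229 -0.60530367  0.01292328] 0.04291836100416542 [-0.48813678 -0.32058142 -0.36715889]
```

View pics/g2.png

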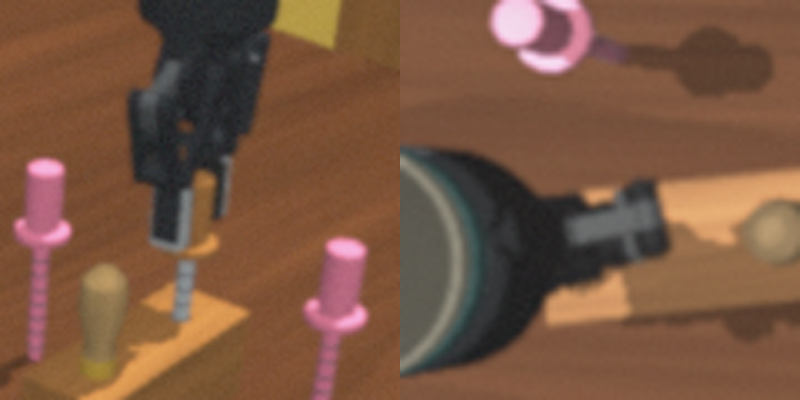

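The grip stands between the pads just over the collar, so I close now.

play_rows(series=[{"dx": 0,"dy": 0,"dz": 0,"turn": 0,"fingers": 0.3},{"dx": 0,"dy": 0,"dz": 0,"turn": 0,"fingers": 1},{"dx": 0,"dy": 0,"dz": 0,"turn": 0,"fingers": 1},{"dx": 0,"dy": 0,"dz": 0,"turn": 0,"fingers": 1},{"dx": 0,"dy": 0,"dz": 0,"turn": 0,"fingers": 1},{"dx": 0,"dy": 0,"dz": 0,"turn": 0,"fingers": 1}], squeeze=40)

```text
clock: 6.13
position: [0.513, 0.279, 0.1233]
ee_rot: [-0.007, 0.796, -0.606, 0.013]
contact_force: [-0.8, 0.4, -1.2]
width: 0.0208
```

play_rows(series=[{"dx": 0,"dy": 0,"dz": 4,"turn": 0,"fingers": 1},{"dx": 0,"dy": 0,"dz": 6,"turn": 0,"fingers": 1},{"dx": 0,"dy": 0,"dz": 6,"turn": 0,"fingers": 1},{"dx": 0,"dy": 0,"dz": 6,"turn": 0,"fingers": 1},{"dx": 0,"dy": 0,"dz": 6,"turn": 0,"fingers": 1},{"dx": 0,"dy": 0,"dz": 8,"turn": 0,"fingers": 1},{"dx": 0,"dy": 0,"dz": 10,"turn": 0,"fingers": 1},{"dx": 0,"dy": 0,"dz": 12,"turn": 0,"fingers": 1},{"dx": 0,"dy": 0,"dz": 14,"turn": 0,"fingers": 1},{"dx": 0,"dy": 0,"dz": 14,"turn": 0,"fingers": 1},{"dx": 0,"dy": 0,"dz": 14,"turn": 0,"fingers": 1},{"dx": 0,"dy": 0,"dz": 14,"turn": 0,"fingers": 1},{"dx": 0,"dy": 0,"dz": 10,"turn": 0,"fingers": 1},{"dx": 0,"dy": 0,"dz": 6,"turn": 0,"fingers": 1},{"dx": 0,"dy": 0,"dz": 0,"turn": 0,"fingers": 1},{"dx": 0,"dy": 0,"dz": 0,"turn": 0,"fingers": 1}])

```text
clock: 7.47
position: [0.5136, 0.2759, 0.2713]
ee_rot: [-0.009, 0.796, -0.605, 0.017]
contact_force: [-0.0, 0.1, -1.4]
width: 0.021
```

play_rows(series=[{"dx": 1,"dy": -15,"dz": 0,"turn": 0,"fingers": 1},{"dx": 2,"dy": -25,"dz": 0,"turn": 0,"fingers": 1},{"dx": 1,"dy": -25,"dz": 0,"turn": 0,"fingers": 1},{"dx": 2,"dy": -25,"dz": 0,"turn": 0,"fingers": 1},{"dx": 1,"dy": -25,"dz": 0,"turn": 0,"fingers": 1},{"dx": 2,"dy": -25,"dz": 0,"turn": 0,"fingers": 1},{"dx": 1,"dy": -25,"dz": 0,"turn": 0,"fingers": 1},{"dx": 2,"dy": -25,"dz": 0,"turn": 0,"fingers": 1},{"dx": 1,"dy": -25,"dz": 0,"turn": 0,"fingers": 1},{"dx": 2,"dy": -25,"dz": 0,"turn": 0,"fingers": 1},{"dx": 1,"dy": -25,"dz": 0,"turn": 0,"fingers": 1},{"dx": 2,"dy": -25,"dz": 0,"turn": 0,"fingers": 1},{"dx": 1,"dy": -25,"dz": 0,"turn": 0,"fingers": 1},{"dx": 2,"dy": -25,"dz": 0,"turn": 0,"fingers": 1},{"dx": 1,"dy": -25,"dz": 0,"turn": 0,"fingers": 1},{"dx": 1,"dy": -25,"dz": 0,"turn": 0,"fingers": 1},{"dx": 1,"dy": -20,"dz": 0,"turn": 0,"fingers": 1},{"dx": 1,"dy": -10,"dz": 0,"turn": 0,"fingers": 1},{"dx": 0,"dy": 0,"dz": 0,"turn": 0,"fingers": 1},{"dx": 0,"dy": 0,"dz": 0,"turn": 0,"fingers": 1}])

```text
clock: 9.13
position: [0.527, -0.1629, 0.2558]
ee_rot: [-0.0, 0.797, -0.604, 0.004]
contact_force: [0.1, 1.1, -0.2]
width: 0.0211
```

play_rows(series=[{"dx": 3,"dy": -8,"dz": -5,"turn": 0,"fingers": 1},{"dx": 3,"dy": -8,"dz": -10,"turn": 0,"fingers": 1},{"dx": 3,"dy": -8,"dz": -10,"turn": 0,"fingers": 1},{"dx": 3,"dy": -6,"dz": -10,"turn": 0,"fingers": 1},{"dx": 1,"dy": -3,"dz": -6,"turn": 0,"fingers": 1},{"dx": 0,"dy": -2,"dz": -2,"turn": 0,"fingers": 1},{"dx": 0,"dy": 0,"dz": 0,"turn": 0,"fingers": 1},{"dx": 0,"dy": 0,"dz": 0,"turn": 0,"fingers": 1}])

```text
clock: 9.8
position: [0.5406, -0.1959, 0.2056]
ee_rot: [-0.001, 0.798, -0.602, 0.001]
contact_force: [-0.0, 0.1, -0.5]
width: 0.0209
```

Run:
```python
from h import *
g=get_state();print(g["position"],g["ee_rot"],g["contact_force"])
s,t=get_image("scene"),get_image("top")
for n,p in(("s",s),("t",t)):
    for l in("rod","nose"): print(n,l,[(round(m["p"],2),np.round(m["xy"]).tolist(),int(m["region"].sum())) for m in masks_of(p,l)])
P=g["position"]; c=proj(s,P-[0,0,.07])[0].astype(int); d=proj(t,P-[0,0,.07])[0].astype(int);print(c,d)
a=cv2.resize(s["pixels"][c[1]-45:c[1]+45,c[0]-45:c[0]+45],(500,500),interpolation=cv2.INTER_CUBIC)
b=cv2.resize(t["pixels"][d[1]-50:d[1]+50,d[0]-50:d[0]+50],(500,500),interpolation=cv2.INTER_CUBIC)
cv2.imwrite("pics/b1.png",cv2.resize(np.hstack([a,b])[:,:,::-1],(800,400)))
```

```text
[ 0.54056376 -0.19590447  0.20562736] [-0.00100971  0.79840514 -0.60211917  0.00084862] [-0.03822079  0.10668169 -0.47759873]
s rod [(0.84, [175.0, 226.0], 840), (0.6, [442.0, 184.0], 475), (0.59, [353.0, 156.0], 460)]
s nose []
t rod [(0.93, [171.0, 214.0], 356), (0.8, [197.0, 313.0], 342)]
t nose [(0.74, [337.0, 301.0], 325)]
[181 252] [446 257]
```

View pics/b1.png

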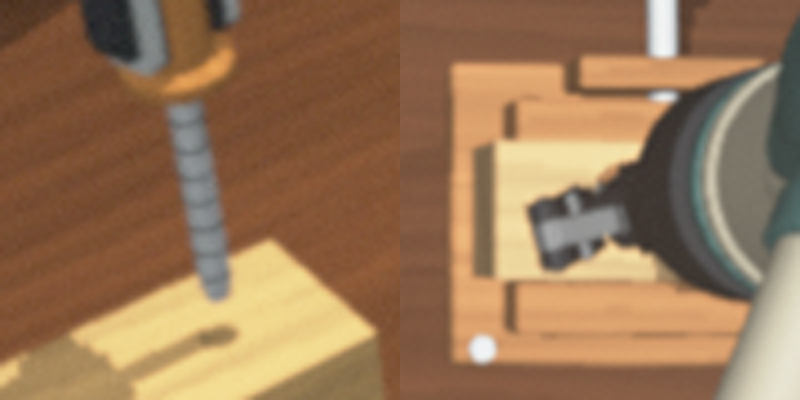

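Run:
```python
from h import *
s=get_image("scene");P=get_state()["position"]
k=90/400; o=np.array([136,207])
nose=o+np.array([216,295])*k-.4; col=o+np.array([186,97])*k-.4
print(nose,col,"vertical predicts",proj(s,[P-[0,0,.108],P-[0,0,.023]]))
from scipy.optimize import least_squares
u=np.array([.961,.276,0]);J=np.array([.276,-.961,0])
# params: tilt a along u, slide along pad du, vertical offset h of nose, along-jaw offset
def pts(q):
    a,du,h=q; n=P+u*(du+.108*np.sin(a))-[0,0,h]; ax=np.array([0,0,np.cos(a)])-u*np.sin(a)
    return n,n+ax*.085
r=least_squares(lambda q:np.r_[(proj(s,pts(q))-[nose,col]).ravel(), (q[1]*1000)/2, (q[2]-.108)*1000/3],[0,0,.108],x_scale=[.01,.001,.001])
print(r.x,r.fun,[np.round(x*1000,1) for x in pts(r.x)])
```

```text
[184.2   272.975] [177.45  228.425] vertical predicts [[185.06528803 273.57787595]
 [175.92593669 222.80222806]]
[-0.06295298  0.00264068  0.11249385] [-0.83507676  2.04572581 -0.33333068 -2.35968406  1.32034165  1.49795131] [array([ 536.9, -197.1,   94.2]), array([ 542. , -195.6,  179. ])]
```

```bash
cat >> h.py <<'E'
def rodline(p,P,z0,z1,show=False):
    """centre line of steel part between world heights z0<z1 near TCP P: pixel col vs row fit"""
    a,b=proj(p,[[P[0],P[1],z0],[P[0],P[1],z1]])
    im=p["pixels"].astype(float); rows=np.arange(int(np.ceil(b[1])),int(a[1])+1); cs=[]
    for r in rows:
        c0=a[0]+(b[0]-a[0])*(r-a[1])/(b[1]-a[1]); x=np.arange(int(c0)-10,int(c0)+12)
        w=im[r,x]; g=w[:,2]-0.45*w[:,0]   # steel: blue high relative to red
        g=np.clip(g-np.percentile(g,40)-8,0,None)
        g[abs(x-c0)>8]=0
        cs.append((x*g).sum()/g.sum() if g.sum()>0 else np.nan)
    cs=np.array(cs);ok=np.isfinite(cs);q=np.polyfit(rows[ok],cs[ok],1)
    res=cs-np.polyval(q,rows);ok&=abs(res)<1;q=np.polyfit(rows[ok],cs[ok],1)
    if show: print(np.round(cs,1))
    return q,a,b,rows
E
python3 - <<'E'
from h import *
s=get_image("scene");P=get_state()["position"]
q,a,b,rows=rodline(s,P,.103,.158,True)
print(q,"vert slope",(b[0]-a[0])/(b[1]-a[1]),"at nose row",a,np.polyval(q,a[1]),"top",b,np.polyval(q,b[1]))
for z in(.1,.16):
  print(z,(proj(s,P*[1,1,0]+[0,0,z]+np.array([.01,0,0]))-proj(s,P*[1,1,0]+[0,0,z])),(proj(s,P*[1,1,0]+[0,0,z]+np.array([0,.01,0]))-proj(s,P*[1,1,0]+[0,0,z])))
E
```

```text
[178.5 178.9 179.1 179.2 179.4 179.4 179.5 179.8 180.1 180.3 180.4 180.5
 180.6 181.1 181.2 181.4 181.4 181.5 181.7 182.1 182.3 182.4 182.4 182.5
 182.7 183.2 183.3 183.4 183.4 183.7 184.1 184.1 184. ]
[  0.17567309 136.65200186] vert slope 0.18038528865763165 at nose row [184.63111791 271.17748493] 184.29058956418294 top [178.81531661 238.93648931] 178.62671412030002
0.1 [[3.63592373 3.49889721]] [[ 6.30458231 -2.95315778]]
0.16 [[3.75888464 3.35193302]] [[ 6.68176268 -2.83336034]]
```

The rod hangs vertical to within about 0.01 rad, with its nose 1–2 mm off bore2. I correct that and descend to just above the mouth.

play_rows(series=[{"dx": -0.5,"dy": -1.8,"dz": 0,"turn": 0,"fingers": 1},{"dx": 0,"dy": 0,"dz": -3,"turn": 0,"fingers": 1},{"dx": 0,"dy": 0,"dz": -3,"turn": 0,"fingers": 1},{"dx": 0,"dy": 0,"dz": -2,"turn": 0,"fingers": 1},{"dx": 0,"dy": 0,"dz": 0,"turn": 0,"fingers": 1},{"dx": 0,"dy": 0,"dz": 0,"turn": 0,"fingers": 1}])

```text
clock: 10.7
position: [0.5402, -0.1979, 0.1983]
ee_rot: [-0.001, 0.799, -0.602, 0.002]
contact_force: [-1.1, -0.3, -0.7]
width: 0.021
```

Run:
```python
from h import *
s=get_image("scene");g=get_state();P=g["position"];print(P,g["ee_rot"],g["contact_force"])
q,a,b,rows=rodline(s,P,.095,.148)
print(q,"vert slope",(b[0]-a[0])/(b[1]-a[1]),a,np.polyval(q,a[1]),b,np.polyval(q,b[1]))
for B in([.5395,-.1977,.083],): 
  m=proj(s,B)[0];print("bore",m,"rod line at bore row",np.polyval(q,m[1]))
```

```text
[ 0.54018336 -0.19782122  0.19822767] [-0.00116802  0.79851524 -0.6019694   0.00221064] [ 0.45604657 -0.31439901 -0.80971546]
[  0.17728777 134.70487061] vert slope 0.18288364055772055 [184.01786854 275.93740892] 183.62519939008206 [178.41999642 245.3284813 ] 178.19861077195193
bore [185.05769715 282.2231932 ] rod line at bore row 184.73959208767053
```

play_rows(series=[{"dx": 0,"dy": 0,"dz": -1.2,"turn": 0,"fingers": 1},{"dx": 0,"dy": 0,"dz": -1.2,"turn": 0,"fingers": 1},{"dx": 0,"dy": 0,"dz": -1.2,"turn": 0,"fingers": 1},{"dx": 0,"dy": 0,"dz": -1.2,"turn": 0,"fingers": 1},{"dx": 0,"dy": 0,"dz": -1.2,"turn": 0,"fingers": 1},{"dx": 0,"dy": 0,"dz": -1.2,"turn": 0,"fingers": 1},{"dx": 0,"dy": 0,"dz": -1.2,"turn": 0,"fingers": 1},{"dx": 0,"dy": 0,"dz": -1.2,"turn": 0,"fingers": 1}])

```text
clock: 11.42
position: [0.5405, -0.1979, 0.188]
ee_rot: [-0.001, 0.799, -0.602, 0.003]
contact_force: [0.2, 0.3, -1.1]
width: 0.0207
```

play_rows(series=[{"dx": 0,"dy": 0,"dz": -1.2,"turn": 0,"fingers": 1},{"dx": 0,"dy": 0,"dz": -1.2,"turn": 0,"fingers": 1},{"dx": 0,"dy": 0,"dz": -1.2,"turn": 0,"fingers": 1},{"dx": 0,"dy": 0,"dz": -1.2,"turn": 0,"fingers": 1},{"dx": 0,"dy": 0,"dz": -1.2,"turn": 0,"fingers": 1},{"dx": 0,"dy": 0,"dz": -1.2,"turn": 0,"fingers": 1},{"dx": 0,"dy": 0,"dz": -1.2,"turn": 0,"fingers": 1}])

```text
clock: 12.0
position: [0.5405, -0.1979, 0.1786]
ee_rot: [-0.001, 0.799, -0.602, 0.003]
contact_force: [-0.2, 0.8, -1.5]
width: 0.0209
```

It is entering freely, so I continue down.

play_rows(series=[{"dx": 0,"dy": 0,"dz": -1.2,"turn": 0,"fingers": 1},{"dx": 0,"dy": 0,"dz": -1.2,"turn": 0,"fingers": 1},{"dx": 0,"dy": 0,"dz": -1.2,"turn": 0,"fingers": 1},{"dx": 0,"dy": 0,"dz": -1.2,"turn": 0,"fingers": 1},{"dx": 0,"dy": 0,"dz": -1.2,"turn": 0,"fingers": 1},{"dx": 0,"dy": 0,"dz": -1.2,"turn": 0,"fingers": 1},{"dx": 0,"dy": 0,"dz": -1.2,"turn": 0,"fingers": 1},{"dx": 0,"dy": 0,"dz": -1.2,"turn": 0,"fingers": 1},{"dx": 0,"dy": 0,"dz": -1.2,"turn": 0,"fingers": 1}])

```text
clock: 12.75
position: [0.5405, -0.1979, 0.1667]
ee_rot: [-0.001, 0.799, -0.602, 0.003]
contact_force: [0.2, 0.5, -0.7]
width: 0.021
```

play_rows(series=[{"dx": 0,"dy": 0,"dz": -0.8,"turn": 0,"fingers": 1},{"dx": 0,"dy": 0,"dz": -0.8,"turn": 0,"fingers": 1},{"dx": 0,"dy": 0,"dz": -0.8,"turn": 0,"fingers": 1},{"dx": 0,"dy": 0,"dz": -0.8,"turn": 0,"fingers": 1},{"dx": 0,"dy": 0,"dz": -0.8,"turn": 0,"fingers": 1}])

```text
clock: 13.17
position: [0.5405, -0.1979, 0.1621]
ee_rot: [-0.001, 0.799, -0.602, 0.003]
contact_force: [-0.8, -0.2, -0.5]
width: 0.0216
```

play_rows(series=[{"dx": 0,"dy": 0,"dz": -0.8,"turn": 0,"fingers": 1},{"dx": 0,"dy": 0,"dz": -0.8,"turn": 0,"fingers": 1},{"dx": 0,"dy": 0,"dz": -0.8,"turn": 0,"fingers": 1},{"dx": 0,"dy": 0,"dz": -0.8,"turn": 0,"fingers": 1}])

```text
clock: 13.5
position: [0.5409, -0.198, 0.1595]
ee_rot: [-0.002, 0.799, -0.602, 0.003]
contact_force: [-0.3, 1.2, 7.5]
width: 0.0211
```

Contact is felt at 7.5 N with TCP z 0.1595, which puts the nose about 51 mm up and suggests the short bore. I hold a light push and check the standing-out length with the camera.

play_rows(series=[{"dx": 0,"dy": 0,"dz": -0.6,"turn": 0,"fingers": 1},{"dx": 0,"dy": 0,"dz": -0.6,"turn": 0,"fingers": 1},{"dx": 0,"dy": 0,"dz": -0.6,"turn": 0,"fingers": 1},{"dx": 0,"dy": 0,"dz": -0.6,"turn": 0,"fingers": 1}])

```text
clock: 13.83
position: [0.541, -0.1978, 0.1595]
ee_rot: [-0.002, 0.799, -0.602, 0.004]
contact_force: [-1.9, 1.0, 6.1]
width: 0.0213
```

Run:
```python
from h import *
s=get_image("scene");g=get_state();P=g["position"];print(P,g["contact_force"])
q,a,b,rows=rodline(s,P,.09,.12);print(q,(b[0]-a[0])/(b[1]-a[1]),a,np.polyval(q,a[1]))
o=(140,220);k=8;im=cv2.resize(s["pixels"][220:295,140:240],None,fx=k,fy=k,interpolation=cv2.INTER_CUBIC)[:,:,::-1].copy()
B=np.array([.5395,-.1977,0])
th=np.linspace(0,6.28,60)
for d,c in((.034,(0,0,255)),(.050,(0,255,0)),(.053,(255,255,0)),(.039,(255,0,255))):
    if d==.034: continue
    X=[B+[.017*np.cos(t),.017*np.sin(t),.083+d] for t in th]
    cv2.polylines(im,[np.int32((proj(s,X)-o+.5)*k)],True,c,1)
cv2.imwrite("pics/v1.png",im)
```

```text
[ 0.54103614 -0.19782352  0.15956576] [-1.41950179  1.2173436   5.97710018]
[  0.18947236 131.52310574] 0.1830880026696569 [184.82694566 278.98606117] 184.38325268558575
```

View pics/v1.png

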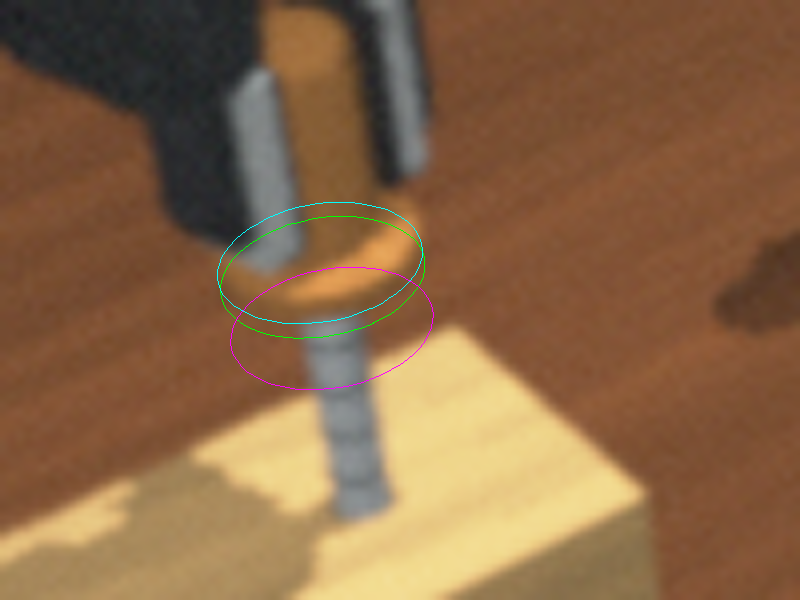

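The collar underside lies on the 53 mm outline, far from the 39 mm one, with the nose firmly seated at 6 N. So bore2 is about 32 mm deep and is the short one. I ease off, release and rise clear.

play_rows(series=[{"dx": 0,"dy": 0,"dz": 0,"turn": 0,"fingers": 1},{"dx": 0,"dy": 0,"dz": 0,"turn": 0,"fingers": 0.3},{"dx": 0,"dy": 0,"dz": 0,"turn": 0,"fingers": 0},{"dx": 0,"dy": 0,"dz": 0,"turn": 0,"fingers": -0.2},{"dx": 0,"dy": 0,"dz": 0,"turn": 0,"fingers": -0.2},{"dx": 0,"dy": 0,"dz": 0,"turn": 0,"fingers": -0.2},{"dx": 0,"dy": 0,"dz": 0,"turn": 0,"fingers": -0.2}])

```text
clock: 14.47
position: [0.5412, -0.1981, 0.1579]
ee_rot: [-0.002, 0.799, -0.602, 0.004]
contact_force: [0.2, -0.4, 0.8]
width: 0.051
```

play_rows(series=[{"dx": 0,"dy": 0,"dz": 4,"turn": 0,"fingers": -0.2},{"dx": 0,"dy": 0,"dz": 7,"turn": 0,"fingers": -0.2},{"dx": 0,"dy": 0,"dz": 7,"turn": 0,"fingers": -0.2},{"dx": 0,"dy": 0,"dz": 7,"turn": 0,"fingers": -0.2},{"dx": 0,"dy": 0,"dz": 7,"turn": 0,"fingers": -0.2},{"dx": 0,"dy": 0,"dz": 7,"turn": 0,"fingers": -0.2},{"dx": 0,"dy": 0,"dz": 7,"turn": 0,"fingers": -0.2},{"dx": 0,"dy": 0,"dz": 10,"turn": 0,"fingers": -0.2},{"dx": 0,"dy": 0,"dz": 10,"turn": 0,"fingers": -0.2},{"dx": 0,"dy": 0,"dz": 10,"turn": 0,"fingers": -0.2},{"dx": 0,"dy": 0,"dz": 10,"turn": 0,"fingers": -0.2},{"dx": 0,"dy": 0,"dz": 5,"turn": 0,"fingers": -0.2},{"dx": 0,"dy": 0,"dz": 0,"turn": 0,"fingers": -0.2},{"dx": 0,"dy": 0,"dz": 0,"turn": 0,"fingers": -0.2}])

```text
clock: 15.63
position: [0.542, -0.1985, 0.262]
ee_rot: [-0.002, 0.799, -0.602, 0.007]
contact_force: [-0.7, 0.2, -0.1]
width: 0.0517
```

Run:
```python
from h import *
s=get_image("scene");t=get_image("top");g=get_state();P=g["position"];print(P,g["contact_force"],g["width"])
a=cv2.resize(s["pixels"][190:310,110:240],(520,480),interpolation=cv2.INTER_CUBIC)
q,x,y,_=rodline(s,P,.09,.12);print(q,(y[0]-x[0])/(y[1]-x[1]))
k=4;o=(110,190);th=np.linspace(0,6.28,60)
for d,r in((.053,.017),(.099,.011)):
    cv2.polylines(a,[np.int32((proj(s,[[.5395+r*np.cos(u),-.1977+r*np.sin(u),.083+d] for u in th])-o+.5)*k)],True,(0,255,255),1)
b=cv2.resize(t["pixels"][220:300,400:480],(280,280),interpolation=cv2.INTER_CUBIC);b=np.vstack([b,np.zeros((200,280,3),np.uint8)])
cv2.imwrite("pics/v2.png",np.hstack([a,b])[:,:,::-1])
```

```text
[ 0.54176651 -0.19842445  0.26146829] [-0.00472244  0.3359807  -0.1221597 ] 0.05122640848936924
[  0.18866385 131.73421592] 0.18340744051120475
```

View pics/v2.png

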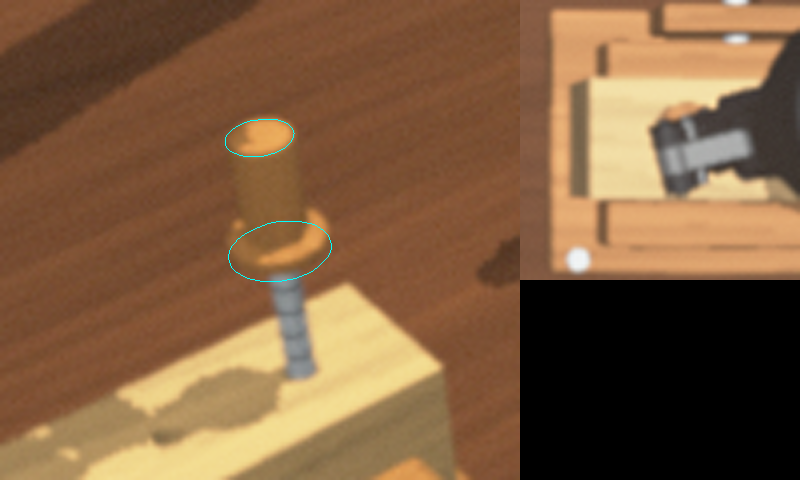

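The rod stands free and upright. The outlines predicted for 53 mm showing match its collar (crop 280,250) and its top (crop 260,138), and the gripper is clear above. I hand it in.

```bash
python3 -c "
from h import *
print(sign_off())"
```

```text
the job is handed in; nothing more can be done
None
```

The short bore is bore2, at the block's y = +52 mm, and the depth rod is left standing upright and bottomed in it. The job was handed in at about 16 s of the 64 s allowed.

- **How it was found:** I drew the brown-handled rod from the rest, leaving the pink look-alikes and the awl alone. I slid it into bore2 at about 10–15 mm/s. It stopped definitely at 6–7.5 N, with the nose about 51 mm above the block's origin.
- **Length showing:** About 53 mm of rod stands out, so bore2 is about 32 mm deep. That is inside the 50–56 mm range for the short bore and well off the 38–40 mm of a full one. I therefore did not probe the other two bores.
- **Last checks:** After release, the collar and the top of the handle still matched the outline predicted for 53 mm. The rod's line in the scene view was within about 0.01 rad of vertical. The gripper was clear by about 65 mm and the wrist force was near zero.
- **Disagreements:**
  - At the rest the two cameras differed by about 3 mm on the rod's position; at the bores they agreed to within 1 mm.
  - The arm's row steps overshot a little and tilted the tool by up to about 0.04 rad on the way. This had gone by the time the rod went into the bore.
- **Not checked:** After the release I looked closely only at the rod and block, not at the awl, tub or glue bottle. The arm passed above or well clear of them.

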